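# Unstack the sample kit onto its bench mats

## Robot

A 6-joint arm with a two-finger parallel gripper is mounted at the origin on a cart in front of the work surface, level with it; the furniture and walls round the work are solid. World frame = base frame: x ahead of the robot, y to its left, z up, the work surface at z = 0. Lengths are in m, angles in degrees, forces in N, time in s.
With the tool pointing down it reaches from about 0.4 to 0.825 m from the base axis. Payload 7 kg.
Tool frame: the origin (TCP) lies at the very end of the fingers, on their centre line; the grasp point (between the pads) lies 19 mm behind it (r.grasp_offset is the z of the grasp point in the tool frame, in m); z points along the fingers, y is the direction in which the jaws open and shut (so a half turn about z gives the same grasp; the last joint's range is limited). The gripper opens to 88 mm and grips with 3 to 60 N. Pads are 19 mm wide; open, the fingers measure 130 mm over their backs; the gripper's body (78 mm by 193 mm) begins 47 mm behind the grasp point.
Start: joints at [-59.696, 20.546, 0.682, 0, -70.136, -16.507], TCP at [0.161, -0.656, 0.227] pointing down, gripper open.
Joint ranges: [-176.03, 176.03], [-82.01, 121.73], [-58.28, 71.71], [-173.87, 95.51], [-174.79, -0.11], [-173.66, 173.66]. Speed limits (degrees/s): [136.94, 136.94, 172.46, 180, 180, 180].

## Interface

Orientations are given as [roll, pitch, yaw] about the fixed x, y, z axes, in that order (R = Rz(yaw) Ry(pitch) Rx(roll)).
In Python, from plant import r gives the robot as it stands.
- The arm moves only by the tool carry_out, never from a script. Its argument "plan" is a list of rows, each a list of 6 numbers: the shift along the world's x, y, z in m, then the turn, a rotation vector about the world's x, y, z in rad. In form: [[tx, ty, tz, wx, wy, wz], ...]. A call has 1 to 12 rows; each row shifts and turns the pose as measured when the row begins; what a row does not reach is not made up. A row lasts 1/12 s, in which the tool goes at most 41.7 mm and 7.16 degrees, less where a joint would pass 70% of its speed; a pose out of reach is approached as far as the arm can. A call with a gripper value outside its range is refused whole. "fingers" is the closure, from -1 (fully open) to 1 (shut), set as the call begins (left out, the last holds). The fingers move at their own pace and stop on an object; "force" is the grip in N (left out, the last holds). Time passes only in rows, so rows that do not move let the fingers close. It gives the time, the measured TCP pose, the force and the opening at its end, in the units of the state.
- r.get_state(): the state, without advancing time (a new reading comes with each control period).
- r.capture(name): name is "scene" or "top" or "wrist"; returns the picture (480x640x3 uint8, red, green, blue); there is no depth.
- r.camera_model(name): a dict with "fov_y" (degrees; the focal length in pixels is half the picture's height over the tangent of half this angle, whatever the lens; pixels are square), "cx", "cy" (the principal point, pixels), "R" (3x3) and "t" (3): a world point X has camera coordinates R X + t; the wrist camera has in their place "mount" (4x4, takes a point from camera to tool coordinates, whose origin is the TCP and whose axes are the flange's). Camera axes: x right, y down, z forward; pixel columns grow to the right and rows downward; lengths in m; the calibration is good to about 2 mm. A picture is of the moment at which its call begins: read the wrist's pose just before it. camera_model takes no time and is no camera call.
- r.close_job(): hands the job in, once; it reports no verdict.
The state is a dict: "time_s": time; "joints": joint angles; "qd": joint speeds; "joint_torque": joint torques, N m; "tcp_pos": TCP position; "eef_rot": TCP orientation; "contact_force": force on the tool from outside, world axes, zero at the start; "moment": the same for the moment, N m; "gripper_width": finger opening in m.
Only numpy, scipy, OpenCV 4.12 (cv2) and the standard library are available. Lean on these libraries where they do the work, as an engineer would, in place of code of your own. Each camera call takes 0.05 s, during which the arm holds its last target.

## Task

The sample kit has been left piled up: two small vials on a petri dish on a black carton. Take the pile apart from the top down, one thing at a time, and set each upright on its own dark mat, inside its outline: the red-capped vial in the small red circle, the white-capped vial in the small white circle, then the dish in the large blue circle, and last the carton squarely in the yellow rectangle. Do not disturb the white bottle with the blue cap or the computer mouse behind the pile.

Things in the scene. Friction and masses are not known exactly. Their poses are not given: they have to be found in the camera images.
- vial_red: small white round bottle with a RED cap, 23 mm in diameter, 52 mm tall (cylindrical body up to about 30 mm, then shoulder and narrower cap 19 mm), 18 g. Origin: centre of its underside, z up. At the start it stands on the dish, its axis 38 mm from that of the other vial.
- vial_white: small white round bottle with a WHITE cap, otherwise the same as the red-capped vial. Origin: centre of its underside, z up. At the start it stands on the dish beside the other vial.
- dish: closed petri dish (lid fixed), white, round, 71 mm across (68 to 69 mm where fingers meet it), 13 mm high to the face on which things stand, 30 g. Origin: centre of its underside, z up. At the start it lies on the carton with both vials on it.
- carton: small closed black carton with a tan top, 68 mm along its x, 95 mm along its y, 85 mm tall, 120 g, solid. Origin: centre of its underside, z up. At the start it carries the dish.
- mat_red: place for the red-capped vial: flat dark square mat 80 x 80 mm, 3 mm thick, fixed, with a small red circle (42 mm inner diameter) in its middle. Origin: centre of its underside; its top is 3 mm higher.
- mat_white: place for the white-capped vial: flat dark square mat 80 x 80 mm, 3 mm thick, fixed, with a small white circle (42 mm inner diameter) in its middle. Origin: centre of its underside.
- mat_dish: place for the dish: flat dark square mat 104 x 104 mm, 3 mm thick, fixed, with a large blue circle (88 mm inner diameter) in its middle. Origin: centre of its underside.
- mat_carton: place for the carton: flat dark mat, 100 mm along its x, 128 mm along its y, 3 mm thick, fixed, with a yellow rectangle (inside 84 mm along x, 111 mm along y) in its middle. The carton stands with its long side along the mat's long side, either way round. Origin: centre of its underside.
- blue_cap_bottle: bystander: white bottle with a BLUE cap, 55 mm in diameter, 125 mm tall, behind the pile; not to be disturbed. Origin: centre of its underside.
- mouse: bystander: black computer mouse 60 x 107 x 37 mm, behind the pile; not to be disturbed. Origin: centre of its underside.
Mind the look-alikes: they are no part of the job. Leave any purple look-alike of the vial_white alone. Leave any orange or turquoise look-alike of the dish alone.

How it is judged (in metres and radians):
On the way, in this order (a step that is already met when the one before it is completed fails the run):
1. both vials stand on their mats (horizontal distance between vial_red and mat_red below 0.012 m and z of vial_red in the frame of mat_red below 0.008 m and angle between each of vial_red, vial_white's own z axis and vertical below 0.1 rad and linear speed of each of vial_red, vial_white below 0.03 m/s and horizontal distance between vial_white and mat_white below 0.012 m and z of vial_white in the frame of mat_white below 0.008 m), for 0.2 s.
2. the dish lies on its mat (horizontal distance between dish and mat_dish below 0.012 m and z of dish in the frame of mat_dish below 0.008 m and angle between dish's own z axis and vertical below 0.1 rad and linear speed of dish below 0.03 m/s), for 0.2 s.
3. the carton stands on its mat (horizontal distance between carton and mat_carton below 0.012 m and z of carton in the frame of mat_carton below 0.008 m and angle between carton's own z axis and vertical below 0.1 rad and linear speed of carton below 0.03 m/s and angle between the y axis of carton and the y axis of mat_carton, either way round below 0.2 rad), for 0.2 s.
At the end, for the whole second after the job is handed in: Each of the four things stands released and still on its own mat: its centre within 12 mm of the mat's centre, its underside on the mat (under 8 mm above the mat's underside), tilted less than 0.1 rad; the carton's long side within 0.2 rad of the mat's long side (all of step 1 and all of step 2 and all of step 3 and contact force between the fingers and vial_red below 0.2 N and contact force between the fingers and vial_white below 0.2 N and contact force between the fingers and dish below 0.2 N and contact force between the fingers and carton below 0.2 N); the robot touches nothing.
It fails at once if the dish is moved with a vial still on it ((distance of dish from where it was at the start of the episode above 0.04 m and horizontal distance between vial_red and dish below 0.035 m and z of vial_red in the frame of dish between 0.008 and 0.02 m) or (distance of dish from where it was at the start of the episode above 0.04 m and horizontal distance between vial_white and dish below 0.035 m and z of vial_white in the frame of dish between 0.008 and 0.02 m)).
It fails at once if the carton is moved with the dish still on it (distance of carton from where it was at the start of the episode above 0.04 m and horizontal distance between dish and carton below 0.035 m and z of dish in the frame of carton between 0.075 and 0.095 m).
It fails at once if a vial is tipped over (angle between any of vial_red, vial_white's own z axis and vertical above 0.8 rad).
It fails at once if the blue-capped bottle is disturbed (distance of blue_cap_bottle from where it was at the start of the episode above 0.02 m or angle between blue_cap_bottle's own z axis and vertical above 0.35 rad).
It fails at once if the mouse is disturbed (distance of mouse from where it was at the start of the episode above 0.02 m).
It also fails if it takes over 102 s, if anything falls off the work surface, if the arm or the gripper's body presses on something with over 40 N, if the wrist force passes 120 N, or if a joint passes its speed limit or range.

## Working session

There is one attempt and no reset: what is moved stays moved. The work goes in short steps, Python scripts to look and compute and a tool call to move; the robot and the scene stay as the last step left them, time stands still between calls to the robot, and variables do not carry over. Pictures are saved under pics/ and viewed, and the job is handed in when it is done.

Besides the shell and the picture viewer there is one more tool, called by a JSON object that holds its "fn" and its "kwargs". carry_out: Moves the arm, as the interface text tells. Its arguments: {"type":"object","properties":{"plan":{"type":"array"},"fingers":{"type":"number"},"force":{"type":"number"}},"required":["plan"]}

```bash
ls; mkdir -p pics; python3 - <<'E'
from plant import r
import cv2
print(r.get_state(), r.grasp_offset)
for n in("scene","top","wrist"):
    print(n,r.camera_model(n))
    cv2.imwrite(f"pics/a_{n}.png",r.capture(n)[:,:,::-1])
E
```

```text
pics
{'time_s': 0.0, 'joints': array([-5.96978097e+01,  2.05894385e+01,  6.31528874e-01, -2.11368937e-02,
       -7.01355764e+01, -1.65088677e+01]), 'qd': array([-0.0694254 , -0.0793286 , -0.07558158,  0.03941929, -0.04731553,
       -0.09300313]), 'joint_torque': array([ 4.61365380e-04, -5.82717669e+01,  2.93075502e+01,  6.99775457e+00,
        7.14180715e-03, -1.42519734e-04]), 'tcp_pos': array([ 0.16080747, -0.65503759,  0.22562498]), 'eef_rot': array([ 1.79904721e+02, -7.51721464e-03, -1.66213870e+02]), 'contact_force': array([ 0.26967221,  0.33043429, -0.09890343]), 'moment': array([-0.02845248, -0.04510007, -0.05032019]), 'gripper_width': 0.08752072589396717} -0.0188
scene {'fov_y': 53.36020308184151, 'cx': 316.6563653863768, 'cy': 229.47828390693465, 'R': array([[-0.52768095, -0.84917333, -0.02138849],
       [-0.40517689,  0.27374991, -0.87229162],
       [ 0.74658188, -0.45162556, -0.48851802]]), 't': array([0.29641968, 0.32977441, 0.55095583])}
top {'fov_y': 57.76282797029421, 'cx': 315.4518081977109, 'cy': 231.35979243615355, 'R': array([[ 0.00660625, -0.99984204, -0.01649989],
       [-0.99087304, -0.00432362, -0.13472907],
       [ 0.13463645,  0.01723935, -0.99074509]]), 't': array([0.01234193, 0.5983992 , 1.0167932 ])}
wrist {'fov_y': 58.583997065672534, 'cx': 306.9673128111057, 'cy': 236.45547158972894, 'mount': array([[ 2.07016806e-04, -9.50322724e-01, -3.11266250e-01,
         8.45818489e-02],
       [ 9.99999399e-01,  5.31870956e-04, -9.58768818e-04,
        -1.17632631e-03],
       [ 1.07669327e-03, -3.11265864e-01,  9.50322263e-01,
        -1.58919214e-01],
       [ 0.00000000e+00,  0.00000000e+00,  0.00000000e+00,
         1.00000000e+00]])}
```

View pics/a_scene.png

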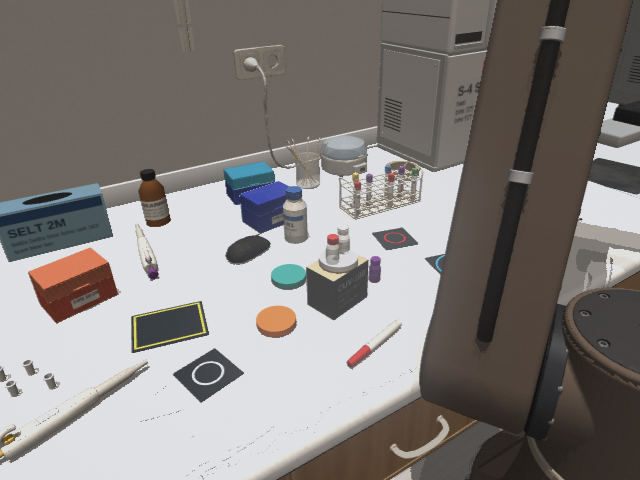

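View pics/a_top.png

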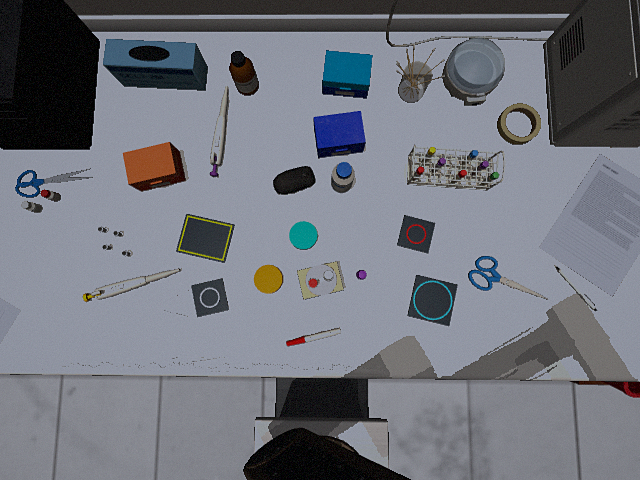

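View pics/a_wrist.png

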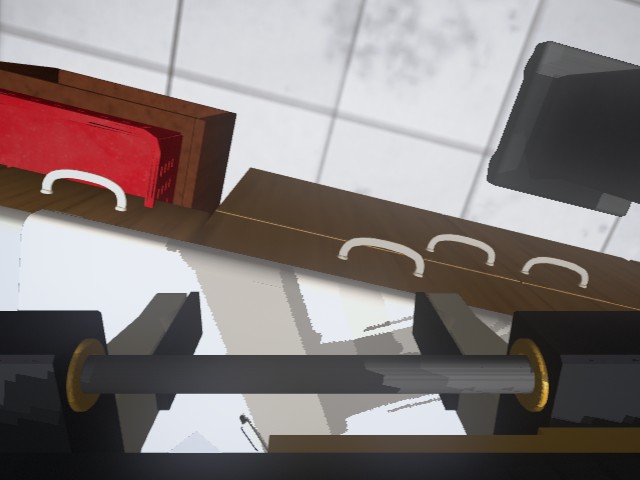

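The scene and top views show the pile at about (322,280) in the top view. The red mat is at (416,234), white at (210,298), blue at (432,299) and yellow at (206,238). I'll enlarge these next.

```bash
cat > h.py <<'E'
import numpy as np, cv2
from plant import r
def ray(n,u,v):
    m=r.camera_model(n); f=240/np.tan(np.radians(m["fov_y"]/2))
    d=np.array([(u-m["cx"])/f,(v-m["cy"])/f,1.])
    return -m["R"].T@m["t"], m["R"].T@d
def at(n,u,v,z):
    o,d=ray(n,u,v); return o+d*(z-o[2])/d[2]
def proj(n,X):
    m=r.camera_model(n); f=240/np.tan(np.radians(m["fov_y"]/2))
    c=m["R"]@np.array(X)+m["t"]; return c[:2]/c[2]*f+[m["cx"],m["cy"]]
def wm():
    s=r.get_state(); m=r.camera_model("wrist")
    from scipy.spatial.transform import Rotation as Ro
    T=np.eye(4);T[:3,:3]=Ro.from_euler('xyz',s["eef_rot"],degrees=True).as_matrix();T[:3,3]=s["tcp_pos"]
    return T@m["mount"], m
def crop(src,x0,y0,w,h,k,out):
    im=cv2.imread(src)[y0:y0+h,x0:x0+w]
    im=cv2.resize(im,None,fx=k,fy=k,interpolation=cv2.INTER_CUBIC)
    for i in range(0,w,10):
        cv2.line(im,(i*k,0),(i*k,10 if i%50 else 20),(0,255,0),1)
        if i%20==0: cv2.putText(im,str(x0+i),(i*k,30),0,.4,(0,200,0),1)
    for i in range(0,h,10):
        cv2.line(im,(0,i*k),(10,i*k),(0,255,0),1)
        if i%20==0: cv2.putText(im,str(y0+i),(12,i*k+4),0,.4,(0,200,0),1)
    cv2.imwrite(out,im)
E
python3 - <<'E'
from h import *
crop("pics/a_top.png",280,240,100,75,8,"pics/b1.png")
crop("pics/a_top.png",390,205,80,125,4,"pics/b2.png")
crop("pics/a_top.png",165,205,80,125,4,"pics/b3.png")
crop("pics/a_scene.png",290,215,110,110,5,"pics/b4.png")
E
python3 -c "
import cv2,numpy as np
a=cv2.imread('pics/b2.png');b=cv2.imread('pics/b3.png');cv2.imwrite('pics/b23.png',np.hstack([a,b]))"
```

```text
(no output)
```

View pics/b1.png

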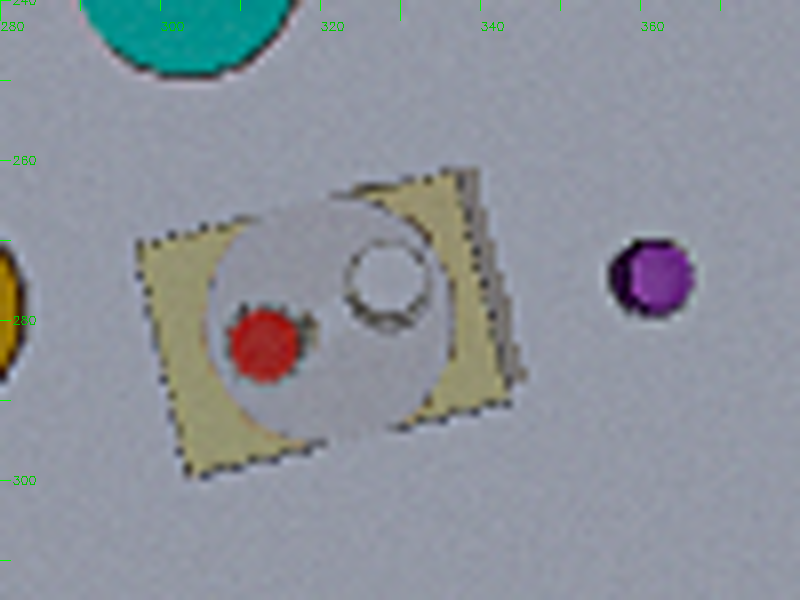

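View pics/b23.png

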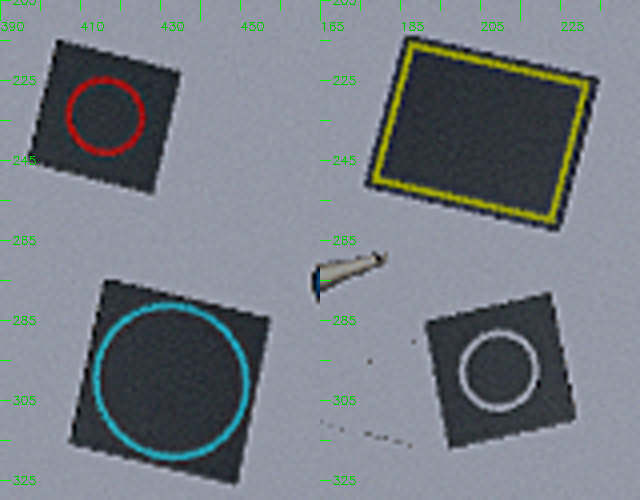

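View pics/b4.png

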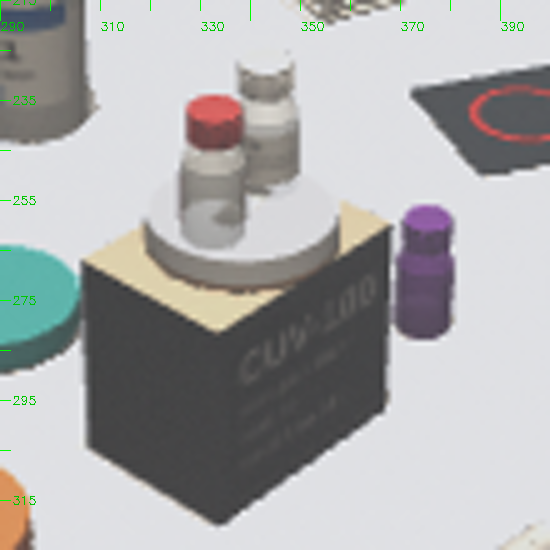

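```bash
python3 - <<'E'
from h import *
np.set_printoptions(precision=4,suppress=True)
g=lambda c,x0,y0,k:(c[0]/k+x0,c[1]/k+y0)
cc=[at("top",*g(c,280,240,8),.085) for c in [(137,243),(458,172),(510,402),(190,476)]]
print("carton",np.mean(cc,0),[np.linalg.norm(cc[i][:2]-cc[(i+1)%4][:2]) for i in range(4)])
e=(cc[0]-cc[1])+(cc[3]-cc[2]); print("long dir deg",np.degrees(np.arctan2(e[1],e[0])))
print("dish",at("top",*g((329,320),280,240,8),.098), "r/w",proj("top",[.4,0,.15]))
print("red",at("top",*g((265,345),280,240,8),.150)); print("white",at("top",*g((387,283),280,240,8),.150))
print("scene caps: red", at("scene",290+215/5,215+108/5,.150),"white",at("scene",290+266/5,215+62/5,.150))
for n,L,x0 in (("mred",[(60,39),(181,72),(154,194),(30,162)],390),("mdish",[(107,279),(270,318),(238,485),(69,442)],390),("mcart",[(88,37),(278,77),(240,230),(47,185)],165),("mwhite",[(106,322),(230,292),(256,418),(129,449)],165)):
    P=[at("top",*g(c,x0,205,4),.003) for c in L]
    e=(P[0]-P[1])+(P[3]-P[2]);print(n,np.mean(P,0),np.linalg.norm(e)/2,np.linalg.norm(P[0]-P[3]),"dir",np.degrees(np.arctan2(e[1],e[0])))
for n,c,x0 in (("mred",(106,116),390),("mdish",(172,381),390),("mwhite",(179,371),165)): print(n,"circ",at("top",*g(c,x0,205,4),.003))
# bystanders
print("bottle",at("top",343.5,170,.125),"mouse",at("top",294,180,.03),"purple",at("top",362,274.5,.05),"cyan",at("top",303.5,236,.013),"rack",at("top",410,190,.08))
E
```

```text
carton [0.4791 0.0026 0.085 ] [np.float64(0.09460178105734397), np.float64(0.06718962734068391), np.float64(0.09364922790312871), np.float64(0.0680012075282141)]
long dir deg 103.02396408056244
dish [0.4795 0.0011 0.098 ] r/w [321.3548 317.1672]
red [0.4715 0.018  0.15  ]
white [ 0.4883 -0.0146  0.15  ]
scene caps: red [0.473  0.0182 0.15  ] white [ 0.4901 -0.0149  0.15  ]
mred [ 0.5976 -0.2371  0.003 ] 0.07857863157404094 0.08062181944389384 dir 75.11000265463011
mdish [ 0.4344 -0.2726  0.003 ] 0.1035052799750182 0.10258686186072653 dir 76.5168961560727
mcart [0.5855 0.2929 0.003 ] 0.12521970156613796 0.09692203720788094 dir 77.82238369474507
mwhite [0.4371 0.2762 0.003 ] 0.0796210053828438 0.07948328186646633 dir 103.95290327443796
mred circ [ 0.5979 -0.237   0.003 ]
mdish circ [ 0.4341 -0.2733  0.003 ]
mwhite circ [0.4364 0.277  0.003 ]
bottle [ 0.728  -0.0487  0.125 ] mouse [0.729  0.0702 0.03  ] purple [ 0.4942 -0.0957  0.05  ] cyan [0.5903 0.0458 0.013 ] rack [ 0.6925 -0.2076  0.08  ]
```

{"fn": "carry_out", "kwargs": {"plan": [[0.017,0.037,0,0,0,-0.11],[0.017,0.037,0,0,0,-0.11],[0.017,0.037,0,0,0,-0.11],[0.017,0.037,0,0,0,-0.11],[0.017,0.037,0,0,0,-0.11],[0.017,0.037,0,0,0,-0.11],[0.017,0.037,0,0,0,-0.11],[0.017,0.037,0,0,0,-0.11],[0.017,0.037,0,0,0,-0.11],[0.017,0.037,0,0,0,-0.11],[0.017,0.037,0,0,0,-0.11],[0.017,0.037,0,0,0,-0.11]], "fingers": -1, "force": 15}}

```text
time_s: 1.15
tcp_pos: [0.3466, -0.2397, 0.2195]
eef_rot: [179.5, -0.3, 121.0]
contact_force: [0.7, 0.4, -0.6]
gripper_width: 0.0877
```

{"fn": "carry_out", "kwargs": {"plan": [[0.016,0.034,-0.002,0,0,-0.01],[0.016,0.034,-0.002,0,0,-0.01],[0.016,0.034,-0.002,0,0,-0.01],[0.016,0.034,-0.002,0,0,-0.01],[0.016,0.034,-0.002,0,0,-0.01],[0.016,0.034,-0.002,0,0,-0.01],[0.016,0.034,-0.002,0,0,-0.01],[0.005,0.01,0,0,0,0],[0,0,0,0,0,0]]}}

```text
time_s: 1.9
tcp_pos: [0.474, 0.0107, 0.2057]
eef_rot: [179.0, -2.0, 118.7]
contact_force: [0.1, -0.7, 0.4]
gripper_width: 0.0877
```

```bash
python3 - <<'E'
from h import *
s=r.get_state();print(s)
T,m=wm()
Ti=np.linalg.inv(T);f=240/np.tan(np.radians(m["fov_y"]/2))
im=r.capture("wrist")[:,:,::-1].copy()
for X in ([.4715,.018,.15],[.4883,-.0146,.15],[.4795,.0011,.098]):
    c=(Ti@np.r_[X,1])[:3]; p=c[:2]/c[2]*f+[m["cx"],m["cy"]]; print(p,c[2])
    cv2.circle(im,tuple(int(v) for v in p),5,(0,255,0),1)
cv2.imwrite("pics/c_wrist.png",im)
E
```

```text
{'time_s': 1.9, 'joints': array([  23.35878249,    2.27005258,  -24.59816386,   -2.319551  ,
        -62.31368302, -173.59995699]), 'qd': array([ 0.99591776,  1.06363444,  0.2572974 , -0.18748899,  0.19319569,
        0.10345462]), 'joint_torque': array([ 6.09639175e-01, -3.02970529e+01,  2.81705081e+01,  6.26821876e+00,
        6.24479447e-02,  1.06362335e-02]), 'tcp_pos': array([0.47399542, 0.01071738, 0.20572606]), 'eef_rot': array([178.97511885,  -1.9670598 , 118.71323571]), 'contact_force': array([ 0.12149913, -0.72538429,  0.3851067 ]), 'moment': array([-0.28881061,  0.01354724,  0.00681562]), 'gripper_width': 0.08767038874998141}
[307.59307812 249.62761563] 0.22851423294525175
[305.92942354 312.16550463] 0.23872746402121392
[304.39080956 252.2327255 ] 0.2836296957145646
```

View pics/c_wrist.png

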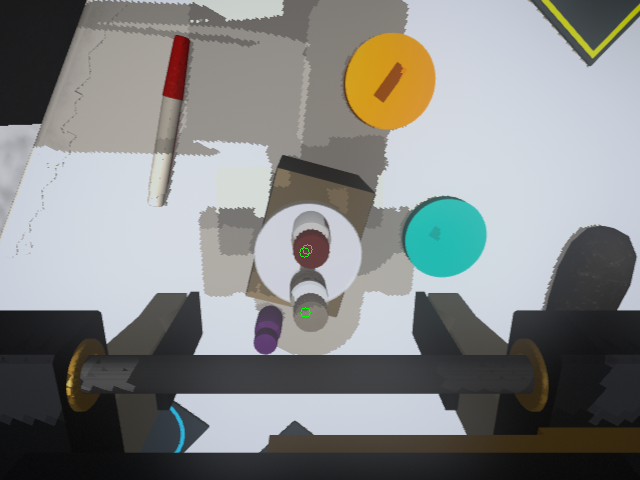

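```bash
cat >> h.py <<'E'
def go(x,y,z,yaw):
    from scipy.spatial.transform import Rotation as Ro
    s=r.get_state(); a=Ro.from_euler('xyz',s["eef_rot"],degrees=True); b=Ro.from_euler('xyz',[180,0,yaw],degrees=True)
    d=np.array([x,y,z])-s["tcp_pos"]; w=(b*a.inv()).as_rotvec()
    n=max(np.linalg.norm(d)/.040,np.linalg.norm(w)/.12)
    print("d",d.round(4),"w",w.round(3),"min rows %.1f"%n,"j",s["joints"].round(0),"W",round(s["gripper_width"],4),"F",s["contact_force"].round(1))
E
python3 -c "
from h import *
go(.4725,.0185,.17,145)"
```

```text
d [-0.001   0.0085 -0.0356] w [-0.038 -0.01   0.46 ] min rows 3.8 j [  23.    2.  -25.   -2.  -62. -174.] W 0.0878 F [0.1 0.7 0.4]
```

{"fn": "carry_out", "kwargs": {"plan": [[0,0.002,0,-0.008,-0.002,0.1],[0,0.002,0,-0.008,-0.002,0.1],[0,0.002,-0.008,-0.008,-0.002,0.1],[0,0.002,-0.012,-0.008,-0.002,0.1],[0,0.002,-0.012,-0.004,-0.002,0.08],[0,0,0,0,0,0]]}}

```text
time_s: 2.45
tcp_pos: [0.4696, 0.0143, 0.173]
eef_rot: [-179.9, 0.1, 146.9]
contact_force: [-0.3, -0.7, -0.8]
gripper_width: 0.0875
```

```bash
python3 -c "
from h import *
go(.4725,.0185,.102,145)"
```

```text
d [ 0.0029  0.0042 -0.071 ] w [ 0.002  0.    -0.034] min rows 1.8 j [  26.    4.  -29.    0.  -58. -149.] W 0.0875 F [-0.3 -0.7 -0.8]
```

{"fn": "carry_out", "kwargs": {"plan": [[0.002,0.002,-0.015,0,0,-0.01],[0.001,0.002,-0.017,0,0,-0.01],[0,0,-0.017,0,0,0],[0,0,-0.014,0,0,0],[0,0,-0.007,0,0,0],[0,0,0,0,0,0]]}}

```text
time_s: 2.95
tcp_pos: [0.471, 0.0128, 0.1047]
eef_rot: [179.9, 0.2, 144.4]
contact_force: [-1.2, 0.5, -0.1]
gripper_width: 0.0874
```

```bash
python3 -c "
from h import *
go(.4725,.0185,.102,145)"
```

```text
d [ 0.0015  0.0057 -0.0027] w [0.001 0.004 0.01 ] min rows 0.2 j [  26.    8.  -34.    0.  -48. -151.] W 0.0874 F [-1.2  0.5 -0.1]
```

{"fn": "carry_out", "kwargs": {"plan": [[0.001,0.006,-0.001,0,0,0],[0,0.002,-0.001,0,0,0],[0,0,0,0,0,0]]}}

```text
time_s: 3.2
tcp_pos: [0.4728, 0.0205, 0.1047]
eef_rot: [179.9, 0.3, 144.2]
contact_force: [-0.2, 0.4, -0.6]
gripper_width: 0.0876
```

```bash
python3 -c "
from h import *
go(.4725,.0185,.102,145)"
```

```text
d [-0.0003 -0.002  -0.0027] w [0.001 0.006 0.014] min rows 0.1 j [  27.    8.  -34.    0.  -47. -153.] W 0.0876 F [-0.2  0.4 -0.6]
```

{"fn": "carry_out", "kwargs": {"plan": [[0,-0.001,-0.003,0,0,0],[0,0,0,0,0,0]]}}

```text
time_s: 3.37
tcp_pos: [0.4737, 0.0201, 0.1029]
eef_rot: [179.7, 0.4, 144.2]
contact_force: [-0.3, -0.6, 0.5]
gripper_width: 0.0879
```

{"fn": "carry_out", "kwargs": {"plan": [[0,0,0,0,0,0],[0,0,0,0,0,0],[0,0,0,0,0,0],[0,0,0,0,0,0],[0,0,0,0,0,0],[0,0,0,0,0,0],[0,0,0,0,0,0],[0,0,0,0,0,0]], "fingers": 1, "force": 10}}

```text
time_s: 4.03
tcp_pos: [0.4742, 0.0203, 0.1037]
eef_rot: [179.7, 0.4, 144.2]
contact_force: [-0.3, -0.4, 0.6]
gripper_width: 0.0398
```

{"fn": "carry_out", "kwargs": {"plan": [[0,0,0,0,0,0],[0,0,0,0,0,0],[0,0,0,0,0,0],[0,0,0,0,0,0],[0,0,0,0,0,0]]}}

```text
time_s: 4.45
tcp_pos: [0.4741, 0.0203, 0.1036]
eef_rot: [179.7, 0.4, 144.2]
contact_force: [-0.1, 0.4, -0.3]
gripper_width: 0.0227
```

{"fn": "carry_out", "kwargs": {"plan": [[0,0,0.006,0,0,0],[0,0,0.012,0,0,0],[0,0,0.018,0,0,0],[0,0,0.02,0,0,0],[0,0,0.02,0,0,0],[0,0,0.01,0,0,0],[0,0,0,0,0,0]]}}

```text
time_s: 5.03
tcp_pos: [0.4725, 0.0194, 0.1946]
eef_rot: [179.8, 0.3, 144.2]
contact_force: [0.1, 0.3, -0.8]
gripper_width: 0.0224
```

```bash
python3 -c "
from h import *
go(.598,-.237,.175,180)
cv2.imwrite('pics/d1.png',r.capture('scene')[:,:,::-1]); crop('pics/d1.png',280,140,130,130,4,'pics/d1c.png')"
```

```text
d [ 0.1255 -0.2564 -0.0196] w [-0.001  0.006  0.625] min rows 7.2 j [  26.    2.  -27.    0.  -60. -152.] W 0.0224 F [ 0.1  0.3 -0.8]
```

View pics/d1c.png

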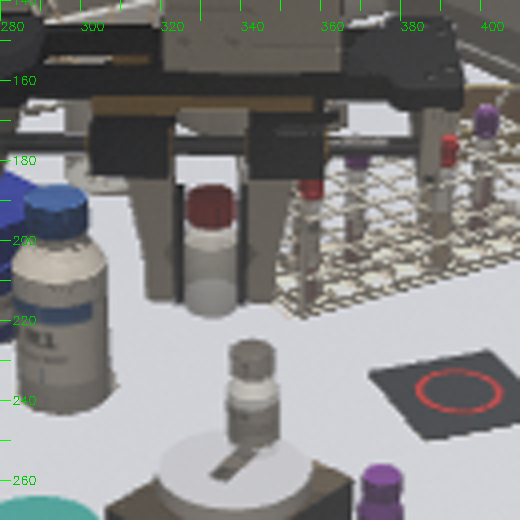

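The red vial hangs upright in the fingers, and the white one still stands on the dish. Next I carry the red vial to its mat.

{"fn": "carry_out", "kwargs": {"plan": [[0.007,-0.014,0,0,0,0.05],[0.014,-0.028,0,0,0,0.07],[0.014,-0.028,0,0,0,0.07],[0.014,-0.028,0,0,0,0.07],[0.014,-0.028,0,0,0,0.07],[0.014,-0.028,0,0,0,0.07],[0.014,-0.028,0,0,0,0.07],[0.014,-0.028,0,0,0,0.07],[0.012,-0.024,0,0,0,0.05],[0.006,-0.012,0,0,0,0.03],[0,0,0,0,0,0]]}}

```text
time_s: 6.0
tcp_pos: [0.5944, -0.2381, 0.1819]
eef_rot: [179.7, -0.5, -178.3]
contact_force: [-0.1, 0.5, -0.5]
gripper_width: 0.0221
```

```bash
python3 -c "
from h import *
go(.598,-.237,.05,180)"
```

```text
d [ 0.0036  0.0011 -0.1319] w [-0.005 -0.008 -0.03 ] min rows 3.3 j [ -5.  19.  -7.  -0. -64. -84.] W 0.0221 F [-0.1  0.5 -0.5]
```

{"fn": "carry_out", "kwargs": {"plan": [[0.002,0.001,-0.015,0,0,-0.01],[0.001,0,-0.03,0,0,-0.01],[0.001,0,-0.03,0,0,0],[0,0,-0.03,0,0,0],[0,0,-0.025,0,0,0],[0,0,-0.01,0,0,0],[0,0,0,0,0,0]]}}

```text
time_s: 6.58
tcp_pos: [0.5938, -0.2356, 0.0315]
eef_rot: [179.6, -0.8, -179.9]
contact_force: [0.0, -1.1, -0.8]
gripper_width: 0.0223
```

```bash
python3 -c "
from h import *
go(.598,-.237,.010,180)"
```

```text
d [ 0.0042 -0.0014 -0.0215] w [-0.006 -0.014 -0.001] min rows 0.5 j [ -4.  28. -16.  -0. -47. -85.] W 0.0223 F [ 0.  -1.1 -0.8]
```

{"fn": "carry_out", "kwargs": {"plan": [[0.004,-0.001,-0.004,-0.006,-0.014,0],[0.001,0,-0.006,0,0,0],[0,0,-0.006,0,0,0],[0,0,-0.004,0,0,0],[0,0,-0.001,0,0,0],[0,0,0,0,0,0]]}}

```text
time_s: 7.08
tcp_pos: [0.6002, -0.2355, 0.0125]
eef_rot: [-180.0, 0.1, -179.9]
contact_force: [0.1, 0.0, -0.2]
gripper_width: 0.0223
```

```bash
python3 -c "
from h import *
go(.598,-.237,.0085,180)
cv2.imwrite('pics/d2.png',r.capture('scene')[:,:,::-1]); crop('pics/d2.png',330,150,120,110,5,'pics/d2c.png')"
```

```text
d [-0.0022 -0.0015 -0.004 ] w [ 0.     0.002 -0.002] min rows 0.1 j [ -4.  29. -17.   0. -44. -86.] W 0.0223 F [ 0.1  0.  -0.2]
```

View pics/d2c.png

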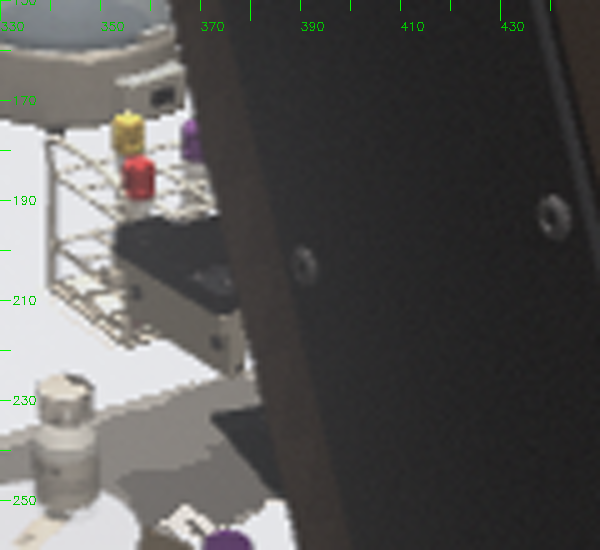

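{"fn": "carry_out", "kwargs": {"plan": [[-0.001,-0.001,-0.002,0,0,0],[-0.001,0,-0.002,0,0,0],[0,0,0,0,0,0]]}}

```text
time_s: 7.38
tcp_pos: [0.5989, -0.2369, 0.0097]
eef_rot: [-180.0, 0.3, -179.9]
contact_force: [0.6, -0.3, 0.5]
gripper_width: 0.0226
```

{"fn": "carry_out", "kwargs": {"plan": [[0,0,-0.001,0,0,0],[0,0,0,0,0,0]]}}

```text
time_s: 7.55
tcp_pos: [0.5989, -0.237, 0.0088]
eef_rot: [-180.0, 0.3, -179.9]
contact_force: [-1.2, 0.2, -0.1]
gripper_width: 0.0224
```

{"fn": "carry_out", "kwargs": {"plan": [[0,0,-0.001,0,0,0],[0,0,0,0,0,0]]}}

```text
time_s: 7.72
tcp_pos: [0.5993, -0.2372, 0.0087]
eef_rot: [-179.9, 0.3, -179.9]
contact_force: [0.6, -0.2, -0.6]
gripper_width: 0.0222
```

Now release, opening partway and slowly.

{"fn": "carry_out", "kwargs": {"plan": [[0,0,0,0,0,0],[0,0,0,0,0,0],[0,0,0,0,0,0],[0,0,0,0,0,0],[0,0,0,0,0,0],[0,0,0,0,0,0],[0,0,0,0,0,0]], "fingers": -0.2}}

```text
time_s: 8.3
tcp_pos: [0.5994, -0.2372, 0.0084]
eef_rot: [-179.9, 0.3, -179.9]
contact_force: [0.1, -1.0, -0.2]
gripper_width: 0.0522
```

{"fn": "carry_out", "kwargs": {"plan": [[0,0,0.01,0,0,0],[0,0,0.025,0,0,0],[0,0,0.035,0,0,0],[0,0,0.035,0,0,0],[0,0,0.03,0,0,0],[0,0,0.02,0,0,0]], "fingers": -1}}

```text
time_s: 8.8
tcp_pos: [0.5935, -0.2365, 0.166]
eef_rot: [180.0, -0.4, -179.9]
contact_force: [1.2, -0.7, -0.9]
gripper_width: 0.085
```

```bash
python3 -c "
from h import *
go(.4895,-.0145,.19,145)"
```

```text
d [-0.104  0.222  0.024] w [-0.003 -0.007 -0.612] min rows 6.2 j [ -4.  20.  -9.   0. -62. -86.] W 0.085 F [ 1.2 -0.7 -0.9]
```

{"fn": "carry_out", "kwargs": {"plan": [[-0.007,0.015,0.012,0,0,0],[-0.014,0.03,0.012,0,0,0],[-0.014,0.03,0,0,0,0],[-0.014,0.03,0,0,0,0],[-0.014,0.03,0,0,0,0],[-0.014,0.03,0,0,0,0],[-0.014,0.03,0,0,0,0],[-0.007,0.015,0,0,0,0],[0,0,0,0,0,0]]}}

```text
time_s: 9.55
tcp_pos: [0.4936, -0.0219, 0.2072]
eef_rot: [180.0, 0.8, 179.8]
contact_force: [-0.1, -0.3, -0.3]
gripper_width: 0.0873
```

```bash
python3 - <<'E'
from h import *
go(.4895,-.0145,.17,180)
for n in("scene","top"): cv2.imwrite(f'pics/e_{n}.png',r.capture(n)[:,:,::-1])
crop('pics/e_scene.png',300,140,150,110,5,'pics/e1c.png')
T,m=wm()
Ti=np.linalg.inv(T);f=240/np.tan(np.radians(m["fov_y"]/2))
im=r.capture("wrist")[:,:,::-1].copy()
for X in ([.4895,-.0145,.15],[.4795,.0011,.098]):
    c=(Ti@np.r_[X,1])[:3]; p=c[:2]/c[2]*f+[m["cx"],m["cy"]]; print(p,c[2])
    cv2.circle(im,tuple(int(v) for v in p),5,(0,255,0),1)
cv2.imwrite("pics/e_wrist.png",im)
E
```

```text
d [-0.0041  0.0074 -0.0372] w [-0.     0.014  0.003] min rows 1.0 j [  21.    4.  -24.    0.  -62. -111.] W 0.0873 F [-0.1 -0.3 -0.3]
[325.9684387  249.46859967] 0.22954548464525937
[347.0811852  206.33021065] 0.2754494070501497
```

View pics/e1c.png

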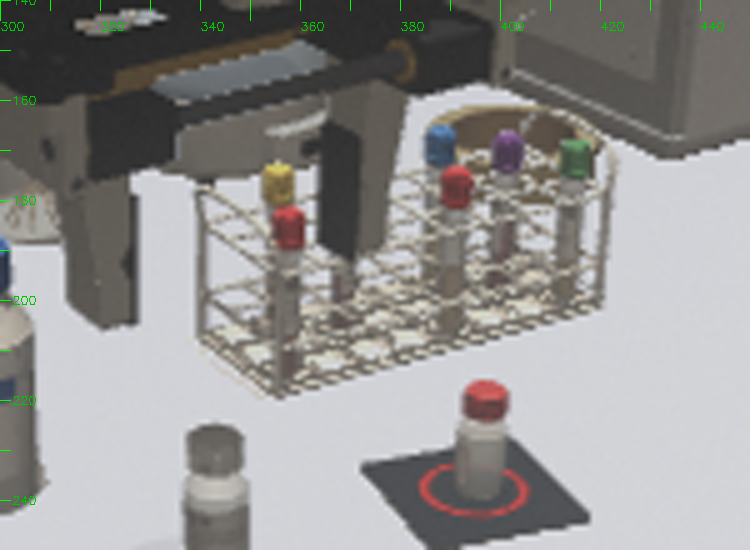

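View pics/e_wrist.png

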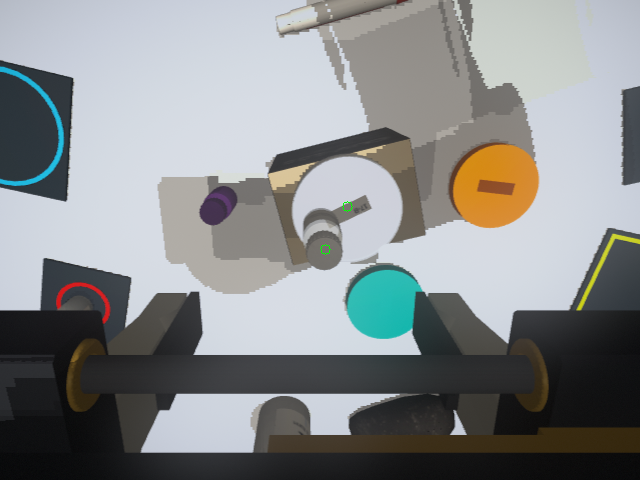

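The red vial stands centred in its circle. The white cap appears at (324,250), where I predicted it. Now I descend on it.

{"fn": "carry_out", "kwargs": {"plan": [[-0.004,0.007,-0.01,0,0.014,0],[-0.001,0.002,-0.02,0,0,0],[0,0,-0.02,0,0,0],[0,0,-0.015,0,0,0],[0,0,0,0,0,0]]}}

```text
time_s: 10.12
tcp_pos: [0.4909, -0.0172, 0.138]
eef_rot: [-180.0, -0.2, 179.4]
contact_force: [-0.8, -1.3, -0.6]
gripper_width: 0.0878
```

```bash
python3 -c "
from h import *
go(.4895,-.0145,.103,180)"
```

```text
d [-0.0014  0.0027 -0.035 ] w [ 0.    -0.003  0.011] min rows 0.9 j [  21.    8.  -29.   -0.  -53. -112.] W 0.0878 F [-0.8 -1.3 -0.6]
```

{"fn": "carry_out", "kwargs": {"plan": [[-0.001,0.003,-0.012,0,0,0],[0,0.001,-0.012,0,0,0],[0,0,-0.008,0,0,0],[0,0,-0.003,0,0,0],[0,0,0,0,0,0]]}}

```text
time_s: 10.53
tcp_pos: [0.4903, -0.0157, 0.1003]
eef_rot: [-179.8, -0.5, 179.0]
contact_force: [0.4, 0.4, 0.5]
gripper_width: 0.0876
```

{"fn": "carry_out", "kwargs": {"plan": [[0,0,0,0,0,0],[0,0,0,0,0,0],[0,0,0,0,0,0],[0,0,0,0,0,0],[0,0,0,0,0,0],[0,0,0,0,0,0],[0,0,0,0,0,0],[0,0,0,0,0,0],[0,0,0,0,0,0],[0,0,0,0,0,0],[0,0,0,0,0,0],[0,0,0,0,0,0]], "fingers": 1}}

```text
time_s: 11.53
tcp_pos: [0.4922, -0.0156, 0.1035]
eef_rot: [-179.9, -0.2, 179.0]
contact_force: [0.2, 0.0, 0.4]
gripper_width: 0.0224
```

{"fn": "carry_out", "kwargs": {"plan": [[0,0,0.006,0,0,0],[0,0,0.012,0,0,0],[0,0,0.018,0,0,0],[0,0,0.018,0,0,0],[0,0,0.008,0,0,0],[0,0,0,0,0,0]]}}

```text
time_s: 12.03
tcp_pos: [0.491, -0.0161, 0.1684]
eef_rot: [-179.8, -0.4, 179.0]
contact_force: [0.8, 0.4, -0.5]
gripper_width: 0.0223
```

```bash
python3 -c "
from h import *
go(.4365,.277,.15,180)"
```

```text
d [-0.0545  0.2931 -0.0184] w [ 0.003 -0.007  0.017] min rows 7.5 j [  21.    6.  -26.    0.  -58. -112.] W 0.0223 F [ 0.8  0.4 -0.5]
```

{"fn": "carry_out", "kwargs": {"plan": [[-0.003,0.015,0,0,0,0],[-0.006,0.032,0,0,0,0],[-0.006,0.034,0,0,0,0],[-0.006,0.034,0,0,0,0],[-0.006,0.034,0,0,0,0],[-0.006,0.034,0,0,0,0],[-0.006,0.034,0,0,0,0],[-0.006,0.034,0,0,0,0],[-0.006,0.03,0,0,0,0],[-0.003,0.012,0,0,0,0],[0,0,0,0,0,0]]}}

```text
time_s: 12.95
tcp_pos: [0.43, 0.2879, 0.1624]
eef_rot: [-179.8, -0.6, 178.7]
contact_force: [-0.4, 0.4, -0.6]
gripper_width: 0.0227
```

```bash
python3 -c "
from h import *
go(.4365,.277,.04,180)"
```

```text
d [ 0.0065 -0.0109 -0.1224] w [ 0.004 -0.01   0.023] min rows 3.1 j [  55.    9.  -24.   -0.  -58. -146.] W 0.0227 F [-0.4  0.4 -0.6]
```

{"fn": "carry_out", "kwargs": {"plan": [[0.006,-0.01,-0.015,0.004,-0.01,0.02],[0.001,-0.002,-0.03,0,0,0],[0,0,-0.03,0,0,0],[0,0,-0.03,0,0,0],[0,0,-0.01,0,0,0],[0,0,0,0,0,0]]}}

```text
time_s: 13.45
tcp_pos: [0.4368, 0.2723, 0.0421]
eef_rot: [180.0, 0.1, 180.0]
contact_force: [0.1, 0.1, 0.3]
gripper_width: 0.0222
```

```bash
python3 -c "
from h import *
go(.4365,.277,.0085,180)"
```

```text
d [-0.0003  0.0047 -0.0336] w [-0.001  0.001  0.001] min rows 0.8 j [  54.   17.  -33.    0.  -40. -144.] W 0.0222 F [0.1 0.1 0.3]
```

{"fn": "carry_out", "kwargs": {"plan": [[0,0.004,-0.008,0,0,0],[0,0,-0.01,0,0,0],[0,0,-0.008,0,0,0],[0,0,-0.003,0,0,0],[0,0,0,0,0,0]]}}

```text
time_s: 13.87
tcp_pos: [0.4377, 0.2754, 0.0115]
eef_rot: [179.9, 0.1, 179.9]
contact_force: [0.8, 0.9, -0.7]
gripper_width: 0.0224
```

```bash
python3 -c "
from h import *
go(.4365,.277,.0085,180)
cv2.imwrite('pics/f1.png',r.capture('scene')[:,:,::-1]); crop('pics/f1.png',140,290,140,110,5,'pics/f1c.png')"
```

```text
d [-0.0012  0.0016 -0.003 ] w [-0.001  0.002  0.002] min rows 0.1 j [  54.   20.  -34.    0.  -36. -144.] W 0.0224 F [ 0.8  0.9 -0.7]
```

View pics/f1c.png

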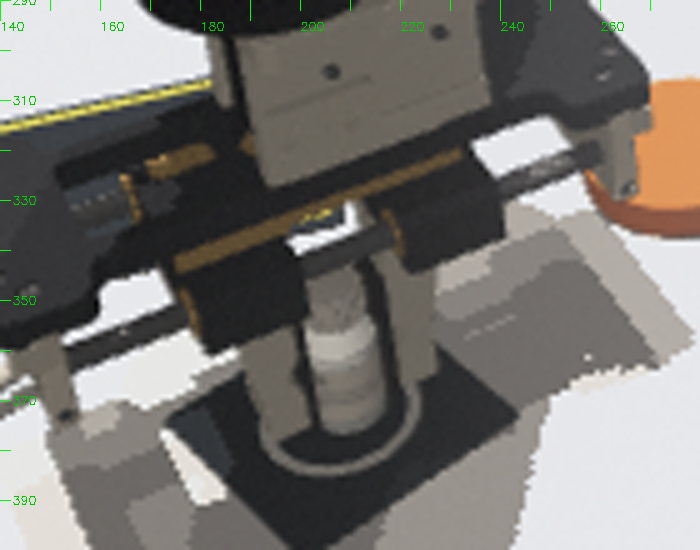

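The white vial is upright over its circle and nearly down. I'll lower the last 3 mm and release.

{"fn": "carry_out", "kwargs": {"plan": [[-0.001,0.001,-0.002,0,0,0],[0,0,-0.001,0,0,0],[0,0,-0.001,0,0,0],[0,0,0,0,0,0]]}}

```text
time_s: 14.25
tcp_pos: [0.4375, 0.2778, 0.009]
eef_rot: [179.8, 0.2, 179.9]
contact_force: [-0.1, 0.0, -0.1]
gripper_width: 0.0227
```

{"fn": "carry_out", "kwargs": {"plan": [[0,0,0,0,0,0],[0,0,0,0,0,0],[0,0,0,0,0,0],[0,0,0,0,0,0],[0,0,0,0,0,0],[0,0,0,0,0,0],[0,0,0,0,0,0]], "fingers": -0.2}}

```text
time_s: 14.83
tcp_pos: [0.4379, 0.2784, 0.01]
eef_rot: [179.7, 0.3, 179.9]
contact_force: [-0.6, 0.6, -0.3]
gripper_width: 0.052
```

{"fn": "carry_out", "kwargs": {"plan": [[0,0,0.01,0,0,0],[0,0,0.025,0,0,0],[0,0,0.035,0,0,0],[0,0,0.035,0,0,0],[0,0,0.035,0,0,0],[0,0,0.02,0,0,0]], "fingers": -1}}

```text
time_s: 15.33
tcp_pos: [0.4342, 0.2733, 0.1742]
eef_rot: [-179.7, -0.2, 179.9]
contact_force: [1.2, 0.6, 0.5]
gripper_width: 0.0852
```

```bash
python3 -c "
from h import *
go(.4795,.0011,.17,-167)"
```

```text
d [ 0.0453 -0.2722 -0.0042] w [ 0.005 -0.002  0.229] min rows 6.9 j [  54.    8.  -24.    0.  -59. -144.] W 0.0852 F [1.2 0.6 0.5]
```

{"fn": "carry_out", "kwargs": {"plan": [[0.003,-0.015,0,0,0,0.02],[0.005,-0.033,0,0,0,0.03],[0.006,-0.034,0,0,0,0.03],[0.006,-0.034,0,0,0,0.03],[0.006,-0.034,0,0,0,0.03],[0.006,-0.034,0,0,0,0.03],[0.006,-0.034,0,0,0,0.03],[0.005,-0.03,0,0,0,0.03],[0.003,-0.012,0,0,0,0],[0,0,0,0,0,0]]}}

```text
time_s: 16.17
tcp_pos: [0.4822, 0.0057, 0.1923]
eef_rot: [179.6, 1.0, -165.8]
contact_force: [-0.3, 0.6, -0.2]
gripper_width: 0.0881
```

```bash
python3 - <<'E'
from h import *
go(.4795,.0011,.12,-167)
for n in("scene","top"): cv2.imwrite(f'pics/g_{n}.png',r.capture(n)[:,:,::-1])
T,m=wm()
Ti=np.linalg.inv(T);f=240/np.tan(np.radians(m["fov_y"]/2))
im=r.capture("wrist")[:,:,::-1].copy()
for X in ([.4795,.0011,.098],):
    c=(Ti@np.r_[X,1])[:3]; p=c[:2]/c[2]*f+[m["cx"],m["cy"]]; print(p,c[2], f/c[2]*.0355)
    cv2.circle(im,tuple(int(v) for v in p),5,(0,255,0),1)
    cv2.circle(im,tuple(int(v) for v in p),int(f/c[2]*.0355),(0,255,0),1)
cv2.imwrite("pics/g_wrist.png",im)
crop('pics/g_scene.png',140,220,300,200,2,'pics/g1c.png')
E
```

```text
d [-0.0027 -0.0046 -0.0723] w [-0.011  0.015 -0.02 ] min rows 1.8 j [  24.    3.  -26.   -0.  -59. -100.] W 0.0881 F [-0.3  0.6 -0.2]
[299.18449146 230.43775953] 0.2649566833559388 57.3204290388338
```

View pics/g1c.png

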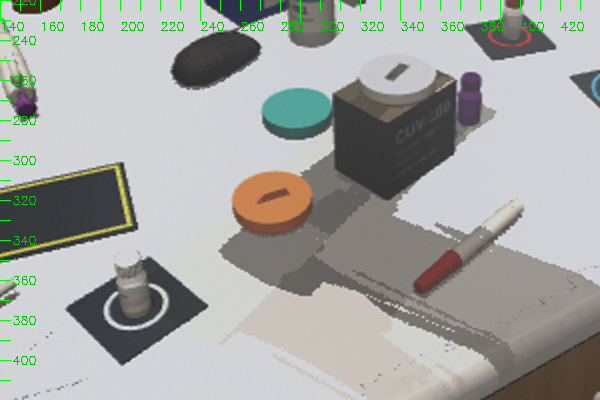

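View pics/g_wrist.png

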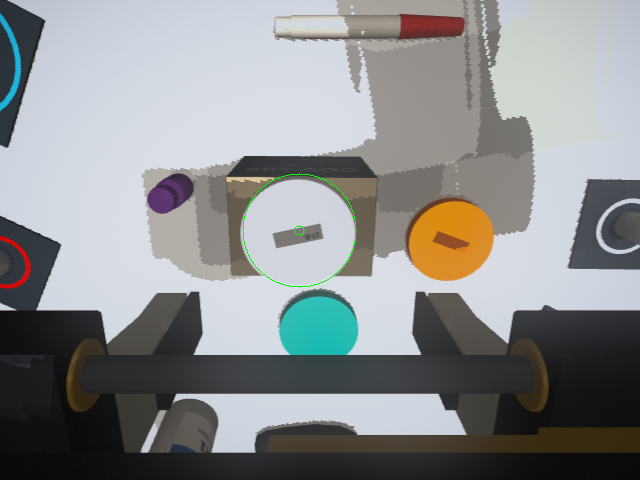

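View pics/g_top.png

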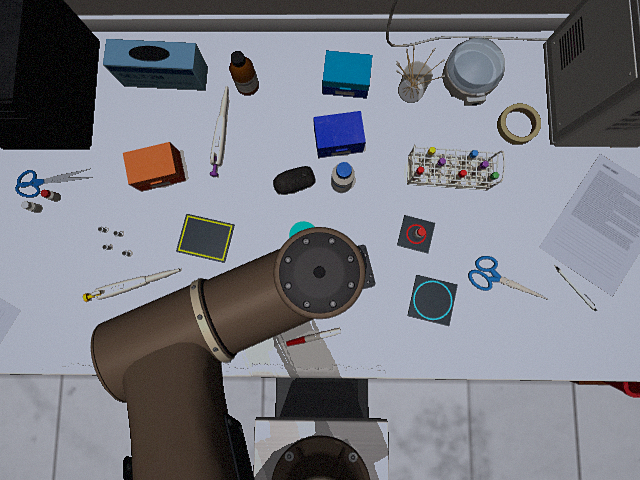

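```bash
python3 - <<'E'
from h import *
print(proj("top",[.598,-.237,.055]),proj("scene",[.4365,.277,.055]),proj("scene",[.598,-.237,.055]))
crop("pics/g_top.png",395,210,50,50,8,"pics/g2.png"); crop("pics/g_scene.png",170,330,80,80,8,"pics/g3.png")
a=cv2.imread('pics/g2.png');b=cv2.imread('pics/g3.png')[:400,:]
cv2.imwrite('pics/g23.png',np.hstack([a[:400],b]))
E
```

```text
[421.15269833 231.13851154] [204.44277947 348.58171271] [396.85371667 218.23117624]
```

View pics/g23.png

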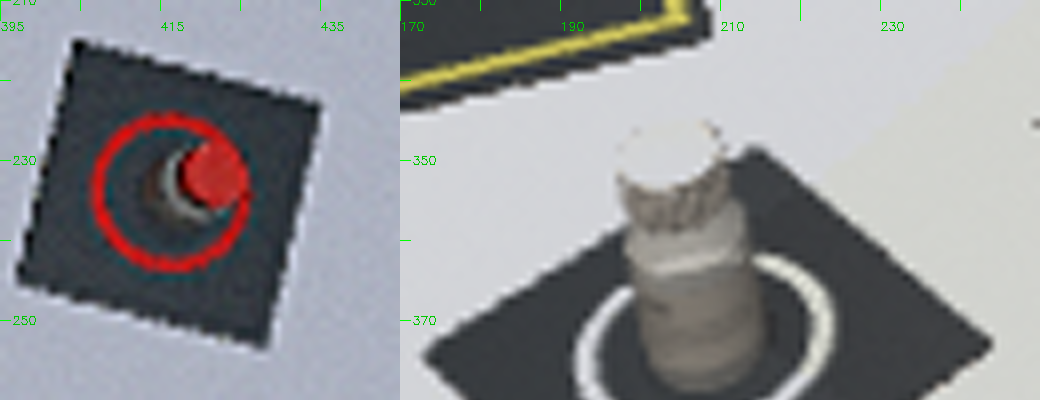

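Both vials are within about 1–2 mm of their mat centres and upright. Next is the dish, with the jaws along the carton's long side and the tips just above the carton top.

{"fn": "carry_out", "kwargs": {"plan": [[-0.003,-0.005,-0.015,-0.011,0.015,-0.02],[0,0,-0.025,0,0,0],[0,0,-0.025,0,0,0],[0,0,-0.008,0,0,0],[0,0,0,0,0,0]]}}

```text
time_s: 16.73
tcp_pos: [0.4788, 0.0073, 0.1173]
eef_rot: [180.0, 0.1, -166.7]
contact_force: [-0.3, 0.2, 0.4]
gripper_width: 0.0878
```

```bash
python3 -c "
from h import *
go(.4795,.0011,.088,-167)"
```

```text
d [ 0.0007 -0.0062 -0.0293] w [-0.001  0.002 -0.004] min rows 0.7 j [  24.    8.  -32.   -0.  -50. -101.] W 0.0878 F [-0.3  0.2  0.4]
```

{"fn": "carry_out", "kwargs": {"plan": [[0,-0.007,-0.003,0,0,0],[0,-0.001,-0.005,0,0,0],[0,0,0,0,0,0]]}}

```text
time_s: 16.98
tcp_pos: [0.4792, 0.0001, 0.1098]
eef_rot: [180.0, 0.1, -166.6]
contact_force: [-0.0, -0.9, 0.5]
gripper_width: 0.0876
```

```bash
python3 -c "
from h import *
go(.4795,.0011,.088,-167)"
```

```text
d [ 0.0003  0.001  -0.0218] w [-0.     0.001 -0.007] min rows 0.5 j [  24.    9.  -33.    0.  -49. -100.] W 0.0876 F [-0.  -0.9  0.5]
```

{"fn": "carry_out", "kwargs": {"plan": [[0,0,-0.007,0,0,0],[0,0,-0.007,0,0,0],[0,0,-0.004,0,0,0],[0,0,-0.001,0,0,0],[0,0,0,0,0,0]]}}

```text
time_s: 17.4
tcp_pos: [0.4807, 0.0003, 0.0909]
eef_rot: [180.0, 0.3, -166.6]
contact_force: [0.3, -0.1, 0.3]
gripper_width: 0.0878
```

```bash
python3 -c "
from h import *
go(.4795,.0011,.088,-167)
cv2.imwrite('pics/k1.png',r.capture('scene')[:,:,::-1]); crop('pics/k1.png',280,200,120,110,6,'pics/k1c.png')"
```

```text
d [-0.0012  0.0008 -0.0029] w [-0.002  0.005 -0.007] min rows 0.1 j [  24.   10.  -34.    0.  -46. -100.] W 0.0878 F [ 0.3 -0.1  0.3]
```

View pics/k1c.png

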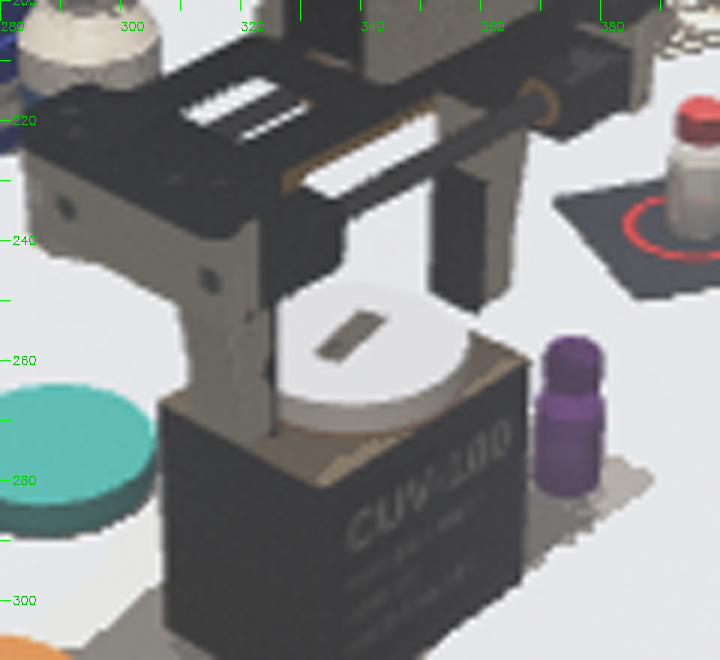

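{"fn": "carry_out", "kwargs": {"plan": [[-0.001,0.001,-0.003,0,0,0],[0,0,-0.001,0,0,0],[0,0,0,0,0,0]]}}

```text
time_s: 17.7
tcp_pos: [0.48, 0.0015, 0.087]
eef_rot: [180.0, 0.4, -166.6]
contact_force: [0.8, 0.6, 0.4]
gripper_width: 0.0878
```

{"fn": "carry_out", "kwargs": {"plan": [[0,0,0,0,0,0],[0,0,0,0,0,0],[0,0,0,0,0,0],[0,0,0,0,0,0],[0,0,0,0,0,0],[0,0,0,0,0,0]], "fingers": 1, "force": 10}}

```text
time_s: 18.2
tcp_pos: [0.4802, 0.0017, 0.0874]
eef_rot: [180.0, 0.4, -166.6]
contact_force: [0.0, 0.5, -0.2]
gripper_width: 0.0666
```

{"fn": "carry_out", "kwargs": {"plan": [[0,0,0,0,0,0],[0,0,0,0,0,0]]}}

```text
time_s: 18.37
tcp_pos: [0.4802, 0.0017, 0.0874]
eef_rot: [180.0, 0.4, -166.6]
contact_force: [0.3, -0.6, -0.1]
gripper_width: 0.0665
```

{"fn": "carry_out", "kwargs": {"plan": [[0,0,0.004,0,0,0],[0,0,0.008,0,0,0],[0,0,0.012,0,0,0],[0,0,0.012,0,0,0],[0,0,0,0,0,0]]}}

```text
time_s: 18.78
tcp_pos: [0.4797, 0.0013, 0.1261]
eef_rot: [-180.0, 0.3, -166.6]
contact_force: [0.1, -0.5, -0.3]
gripper_width: 0.0668
```

```bash
python3 -c "
from h import *
go(.434,-.273,.10,-167)
cv2.imwrite('pics/k2.png',r.capture('scene')[:,:,::-1]); crop('pics/k2.png',280,200,120,110,6,'pics/k2c.png')"
```

```text
d [-0.0457 -0.2743 -0.0261] w [-0.001  0.005 -0.007] min rows 7.0 j [  24.    7.  -32.    0.  -51. -100.] W 0.0668 F [ 0.1 -0.5 -0.3]
```

View pics/k2c.png

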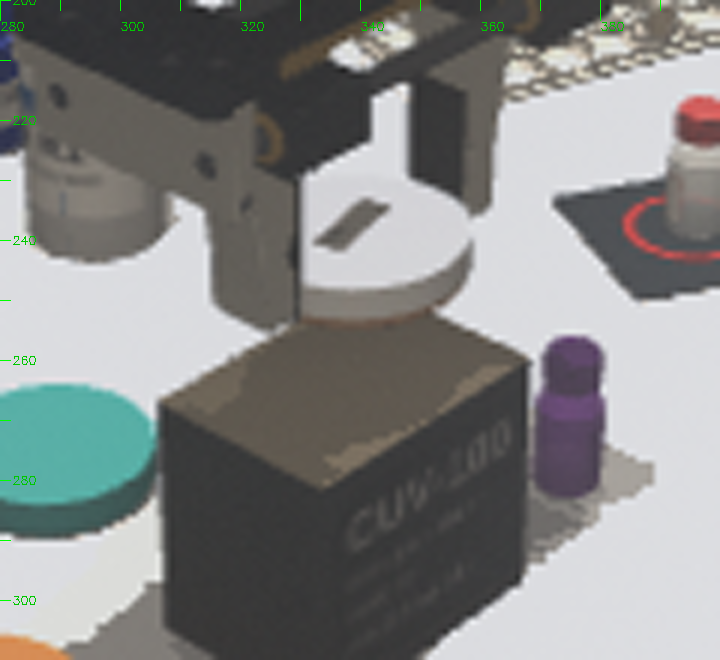

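The dish is lifted level and clear of the carton. Next I carry it to the blue mat.

{"fn": "carry_out", "kwargs": {"plan": [[-0.003,-0.016,0,0,0,0],[-0.005,-0.03,0,0,0,0],[-0.005,-0.032,0,0,0,0],[-0.005,-0.032,0,0,0,0],[-0.005,-0.032,0,0,0,0],[-0.005,-0.032,0,0,0,0],[-0.005,-0.032,0,0,0,0],[-0.005,-0.032,0,0,0,0],[-0.004,-0.022,0,0,0,0],[-0.002,-0.01,0,0,0,0],[0,0,0,0,0,0]]}}

```text
time_s: 19.75
tcp_pos: [0.4307, -0.2786, 0.1229]
eef_rot: [179.9, 0.3, -166.3]
contact_force: [0.6, 0.3, 0.4]
gripper_width: 0.0663
```

```bash
python3 -c "
from h import *
go(.434,-.273,.03,-167)"
```

```text
d [ 0.0033  0.0056 -0.0929] w [-0.004  0.005 -0.011] min rows 2.3 j [-11.  11. -28.  -0. -51. -65.] W 0.0663 F [0.6 0.3 0.4]
```

{"fn": "carry_out", "kwargs": {"plan": [[0.003,0.005,-0.012,0,0.004,0],[0.001,0.001,-0.024,0,0,0],[0,0,-0.024,0,0,0],[0,0,-0.024,0,0,0],[0,0,-0.008,0,0,0],[0,0,0,0,0,0]]}}

```text
time_s: 20.25
tcp_pos: [0.4351, -0.2692, 0.0254]
eef_rot: [179.8, 0.2, -166.4]
contact_force: [-0.1, 0.0, -0.2]
gripper_width: 0.0665
```

```bash
python3 -c "
from h import *
go(.434,-.273,.006,-167)"
```

```text
d [-0.0011 -0.0038 -0.0194] w [-0.004  0.002 -0.01 ] min rows 0.5 j [-10.  18. -34.  -0. -38. -66.] W 0.0665 F [-0.1  0.  -0.2]
```

{"fn": "carry_out", "kwargs": {"plan": [[-0.001,-0.004,-0.006,0,0,0],[0,0,-0.006,0,0,0],[0,0,-0.004,0,0,0],[0,0,-0.001,0,0,0],[0,0,0,0,0,0]]}}

```text
time_s: 20.67
tcp_pos: [0.4362, -0.2725, 0.0089]
eef_rot: [179.9, 0.3, -166.3]
contact_force: [-0.2, 0.2, -1.2]
gripper_width: 0.0664
```

{"fn": "carry_out", "kwargs": {"plan": [[0,-0.001,-0.002,0,0,0],[0,0,0,0,0,0]]}}

```text
time_s: 20.83
tcp_pos: [0.437, -0.2738, 0.0078]
eef_rot: [179.9, 0.4, -166.3]
contact_force: [-0.4, -0.0, -0.3]
gripper_width: 0.0666
```

{"fn": "carry_out", "kwargs": {"plan": [[-0.001,0.001,-0.002,0,0,0],[-0.001,0,-0.001,0,0,0],[0,0,0,0,0,0]]}}

```text
time_s: 21.08
tcp_pos: [0.4354, -0.273, 0.0054]
eef_rot: [180.0, 0.5, -166.3]
contact_force: [0.0, 0.6, -0.1]
gripper_width: 0.0666
```

{"fn": "carry_out", "kwargs": {"plan": [[0,0,-0.001,0,0,0],[0,0,0,0,0,0]]}}

```text
time_s: 21.25
tcp_pos: [0.4356, -0.2731, 0.0053]
eef_rot: [-180.0, 0.5, -166.3]
contact_force: [-0.6, -0.3, -0.2]
gripper_width: 0.0667
```

{"fn": "carry_out", "kwargs": {"plan": [[0,0,0,0,0,0],[0,0,0,0,0,0],[0,0,0,0,0,0],[0,0,0,0,0,0],[0,0,0,0,0,0]], "fingers": -1}}

```text
time_s: 21.67
tcp_pos: [0.4358, -0.2731, 0.0055]
eef_rot: [-180.0, 0.5, -166.3]
contact_force: [-0.4, -0.5, 0.6]
gripper_width: 0.0869
```

{"fn": "carry_out", "kwargs": {"plan": [[0,0,0.01,0,0,0],[0,0,0.025,0,0,0],[0,0,0.035,0,0,0],[0,0,0.035,0,0,0],[0,0,0.035,0,0,0],[0,0,0.02,0,0,0]]}}

```text
time_s: 22.17
tcp_pos: [0.4295, -0.2719, 0.1694]
eef_rot: [179.7, -0.2, -166.3]
contact_force: [1.3, -0.0, 0.2]
gripper_width: 0.0877
```

```bash
python3 -c "
from h import *
go(.479,.002,.16,-77)"
```

```text
d [ 0.0495  0.2739 -0.0094] w [ 0.    -0.007  1.559] min rows 13.0 j [-10.   8. -24.  -0. -58. -66.] W 0.0877 F [ 1.3 -0.   0.2]
```

{"fn": "carry_out", "kwargs": {"plan": [[0.004,0.012,0,0,0,0.12],[0.004,0.022,0,0,0,0.12],[0.004,0.024,0,0,0,0.12],[0.004,0.024,0,0,0,0.12],[0.004,0.024,0,0,0,0.12],[0.004,0.024,0,0,0,0.12],[0.004,0.024,0,0,0,0.12],[0.004,0.024,0,0,0,0.12],[0.004,0.024,0,0,0,0.12],[0.004,0.024,0,0,0,0.12],[0.004,0.022,0,0,0,0.12],[0.002,0.01,0,0,0,0.1]]}}

```text
time_s: 23.17
tcp_pos: [0.4775, -0.006, 0.1885]
eef_rot: [-179.3, 0.7, -81.8]
contact_force: [0.3, -0.3, -0.2]
gripper_width: 0.0877
```

```bash
python3 - <<'E'
from h import *
go(.479,.002,.16,-77)
for n in("scene","top"): cv2.imwrite(f'pics/m_{n}.png',r.capture(n)[:,:,::-1])
crop('pics/m_top.png',390,200,90,140,4,'pics/m1.png');crop('pics/m_scene.png',270,220,120,140,4,'pics/m2.png')
cv2.imwrite('pics/m12.png',np.hstack([cv2.imread('pics/m1.png'),cv2.imread('pics/m2.png')]))
print(proj("top",[.434,-.273,.016]))
E
```

```text
d [ 0.0015  0.008  -0.0285] w [-0.014  0.01   0.084] min rows 0.7 j [ 23.   3. -27.  -1. -59. -14.] W 0.0877 F [ 0.3 -0.3 -0.2]
[434.22297176 300.41285465]
```

View pics/m12.png

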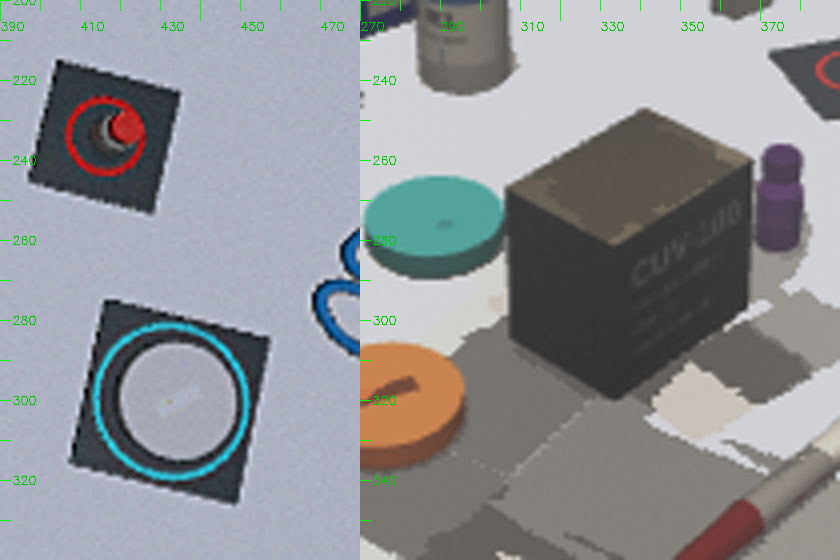

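The dish is within 1 mm of its mat centre. Next I line up on the carton.

{"fn": "carry_out", "kwargs": {"plan": [[0.001,0.008,-0.012,-0.014,0.01,0.08],[0,0,-0.02,0,0,0],[0,0,-0.02,0,0,0],[0,0,-0.01,0,0,0],[0,0,0,0,0,0]]}}

```text
time_s: 23.68
tcp_pos: [0.4785, 0.0004, 0.1281]
eef_rot: [-179.8, -0.0, -77.8]
contact_force: [-0.4, 0.0, -0.3]
gripper_width: 0.0876
```

```bash
python3 -c "
from h import *
go(.479,.002,.1,-77)"
```

```text
d [ 0.0005  0.0016 -0.0281] w [-0.     0.004  0.015] min rows 0.7 j [ 24.   7. -32.   0. -51. -12.] W 0.0876 F [-0.4  0.  -0.3]
```

{"fn": "carry_out", "kwargs": {"plan": [[0,0.002,-0.012,0,0,0.015],[0,0,-0.012,0,0,0],[0,0,-0.002,0,0,0],[0,0,0,0,0,0]]}}

```text
time_s: 24.02
tcp_pos: [0.4787, 0.0003, 0.1042]
eef_rot: [-179.7, -0.1, -77.5]
contact_force: [-1.4, -1.2, -0.1]
gripper_width: 0.0873
```

```bash
python3 - <<'E'
from h import *
go(.479,.002,.04,-77)
T,m=wm()
Ti=np.linalg.inv(T);f=240/np.tan(np.radians(m["fov_y"]/2))
im=r.capture("wrist")[:,:,::-1].copy()
cv2.imwrite("pics/n_wrist.png",im)
E
```

```text
d [ 0.0003  0.0017 -0.0642] w [0.    0.005 0.008] min rows 1.6 j [ 24.   9. -33.   0. -48. -11.] W 0.0873 F [-1.4 -1.2 -0.1]
```

View pics/n_wrist.png

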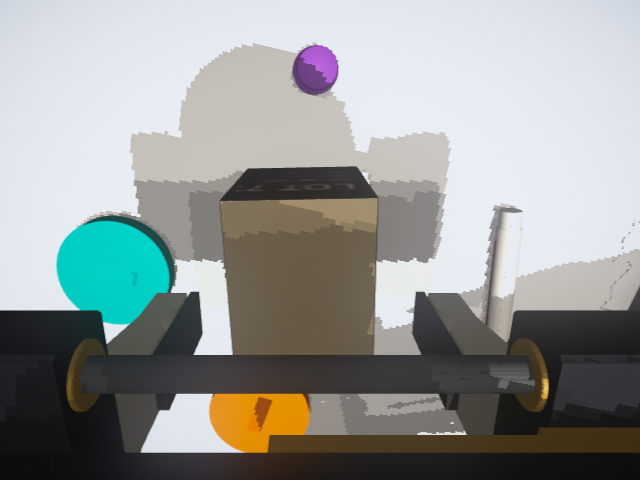

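The carton sits centred between the fingers. Now I descend and grip.

{"fn": "carry_out", "kwargs": {"plan": [[0,0.002,-0.01,0,0.005,0.008],[0,0,-0.014,0,0,0],[0,0,-0.014,0,0,0],[0,0,-0.014,0,0,0],[0,0,-0.008,0,0,0],[0,0,0,0,0,0]]}}

```text
time_s: 24.57
tcp_pos: [0.4823, 0.0033, 0.0457]
eef_rot: [-179.5, 0.1, -77.1]
contact_force: [-0.3, 0.1, 0.2]
gripper_width: 0.0878
```

{"fn": "carry_out", "kwargs": {"plan": [[0,0,0,0,0,0],[0,0,0,0,0,0],[0,0,0,0,0,0],[0,0,0,0,0,0],[0,0,0,0,0,0],[0,0,0,0,0,0],[0,0,0,0,0,0]], "fingers": 1, "force": 25}}

```text
time_s: 25.15
tcp_pos: [0.4838, 0.0039, 0.0483]
eef_rot: [-179.3, 0.1, -77.0]
contact_force: [0.1, 0.4, -0.8]
gripper_width: 0.0679
```

{"fn": "carry_out", "kwargs": {"plan": [[0,0,0.005,0,0,0],[0,0,0.01,0,0,0],[0,0,0.015,0,0,0],[0,0,0.015,0,0,0],[0,0,0.008,0,0,0],[0,0,0,0,0,0]]}}

```text
time_s: 25.65
tcp_pos: [0.4829, 0.0035, 0.1044]
eef_rot: [-179.4, 0.1, -77.0]
contact_force: [-0.0, 0.2, -0.0]
gripper_width: 0.0679
```

```bash
python3 -c "
from h import *
go(.5855,.2929,.11,-102)"
```

```text
d [0.1026 0.2894 0.0056] w [-0.001  0.011 -0.436] min rows 7.7 j [ 24.   9. -33.   0. -47. -11.] W 0.0679 F [-0.   0.2 -0. ]
```

{"fn": "carry_out", "kwargs": {"plan": [[0.005,0.014,0.006,0,0,-0.03],[0.01,0.03,0.006,0,0,-0.045],[0.011,0.032,0,0,0,-0.05],[0.011,0.032,0,0,0,-0.05],[0.011,0.032,0,0,0,-0.05],[0.011,0.032,0,0,0,-0.05],[0.011,0.032,0,0,0,-0.05],[0.011,0.032,0,0,0,-0.05],[0.01,0.026,0,0,0,-0.04],[0.006,0.016,0,0,0,-0.02],[0,0,0,0,0,0]]}}

```text
time_s: 26.57
tcp_pos: [0.5791, 0.2937, 0.1111]
eef_rot: [-179.6, 0.1, -103.5]
contact_force: [0.2, -0.3, -0.2]
gripper_width: 0.0683
```

```bash
python3 -c "
from h import *
go(.5855,.2929,.06,-102.2)
cv2.imwrite('pics/o1.png',r.capture('scene')[:,:,::-1])"
```

```text
d [ 0.0064 -0.0008 -0.0511] w [0.    0.008 0.023] min rows 1.3 j [ 44.  23. -12.   0. -55. -58.] W 0.0683 F [ 0.2 -0.3 -0.2]
```

View pics/o1.png

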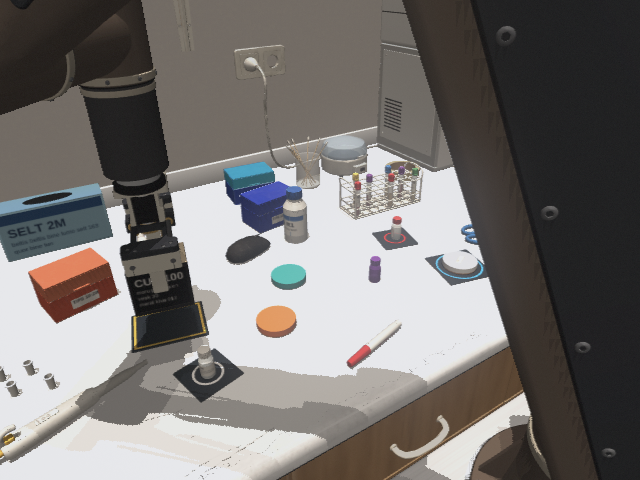

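{"fn": "carry_out", "kwargs": {"plan": [[0.005,0,-0.01,0,0.008,0.02],[0.002,0,-0.015,0,0,0],[0,0,-0.015,0,0,0],[0,0,-0.006,0,0,0],[0,0,0,0,0,0]]}}

```text
time_s: 27.03
tcp_pos: [0.583, 0.2889, 0.0608]
eef_rot: [179.8, -0.2, -102.2]
contact_force: [0.7, -0.7, 0.7]
gripper_width: 0.0681
```

```bash
python3 -c "
from h import *
go(.5855,.2929,.0515,-102.2)
cv2.imwrite('pics/o2.png',r.capture('scene')[:,:,::-1]);crop('pics/o2.png',100,210,130,150,4,'pics/o2c.png')"
```

```text
d [ 0.0025  0.004  -0.0093] w [ 0.003 -0.005  0.   ] min rows 0.3 j [ 43.  27. -13.  -0. -50. -56.] W 0.0681 F [ 0.7 -0.7  0.7]
```

View pics/o2c.png

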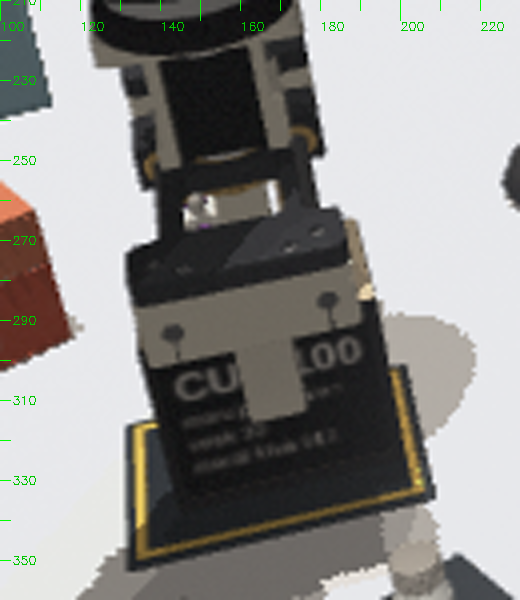

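{"fn": "carry_out", "kwargs": {"plan": [[0.002,0.004,-0.002,0,0,0],[0.001,0.001,-0.003,0,0,0],[0,0,-0.001,0,0,0],[0,0,0,0,0,0]]}}

```text
time_s: 27.42
tcp_pos: [0.5873, 0.2942, 0.0575]
eef_rot: [179.9, -0.1, -102.2]
contact_force: [-0.7, 0.2, -1.5]
gripper_width: 0.068
```

```bash
python3 - <<'E'
from h import *
go(.5855,.2929,.0515,-102.2)
s=r.get_state()
cv2.imwrite('pics/o3.png',r.capture('scene')[:,:,::-1])
im=cv2.imread('pics/o3.png')
z0=s["tcp_pos"][2]-.0483
def rect(cx,cy,ang,w,l,z,col):
    a=np.radians(ang);e=np.array([np.cos(a),np.sin(a)]);n=np.array([-e[1],e[0]])
    P=[np.r_[np.array([cx,cy])+s1*e*l/2+s2*n*w/2,z] for s1,s2 in((1,1),(1,-1),(-1,-1),(-1,1))]
    p=np.array([proj("scene",q) for q in P]);print(p.round(1)); return p
k=4
c=im[210:360,100:230];c=cv2.resize(c,None,fx=k,fy=k,interpolation=cv2.INTER_CUBIC)
for p,col in((rect(.5855,.2929,77.8,.1,.128,.003,0),(0,255,0)),(rect(s["tcp_pos"][0],s["tcp_pos"][1],s["eef_rot"][2]+180,.068,.095,z0,0),(255,0,255))):
    cv2.polylines(c,[((p-[100,210])*k).astype(np.int32)],True,col,1)
cv2.imwrite('pics/o3c.png',c)
E
```

```text
d [-0.0018 -0.0013 -0.006 ] w [ 0.001 -0.002  0.   ] min rows 0.2 j [ 44.  27. -13.  -0. -50. -56.] W 0.068 F [-0.7  0.2 -1.5]
[[133.5 352.3]
 [132.5 316.1]
 [202.8 300.4]
 [210.8 333.6]]
[[141.8 340.5]
 [140.5 316.3]
 [193.6 304.4]
 [198.4 327.1]]
```

View pics/o3c.png

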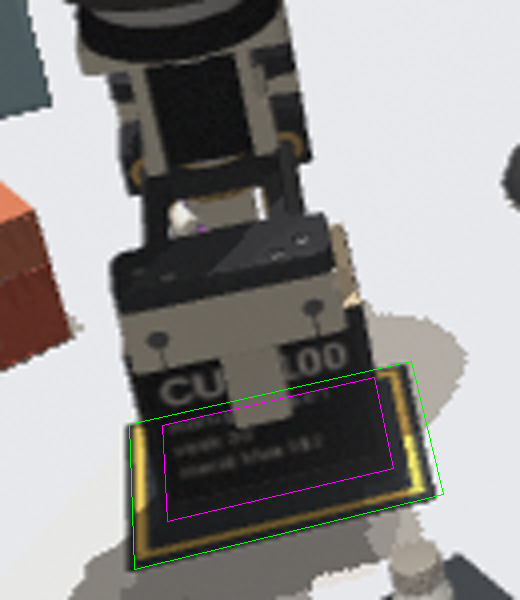

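The overlay agrees: the carton sits centred and square above the mat. I'll lower it the last 6 mm.

{"fn": "carry_out", "kwargs": {"plan": [[-0.001,-0.001,-0.002,0,0,0],[0,0,-0.002,0,0,0],[0,0,-0.001,0,0,0],[0,0,0,0,0,0]]}}

```text
time_s: 27.8
tcp_pos: [0.5865, 0.2935, 0.0533]
eef_rot: [180.0, 0.0, -102.2]
contact_force: [0.3, -0.3, -1.4]
gripper_width: 0.068
```

{"fn": "carry_out", "kwargs": {"plan": [[0,0,-0.001,0,0,0],[0,0,0,0,0,0]]}}

```text
time_s: 27.97
tcp_pos: [0.5865, 0.2935, 0.0522]
eef_rot: [180.0, 0.0, -102.2]
contact_force: [-0.1, -0.0, -1.6]
gripper_width: 0.0681
```

{"fn": "carry_out", "kwargs": {"plan": [[0,0,-0.001,0,0,0],[0,0,0,0,0,0]]}}

```text
time_s: 28.13
tcp_pos: [0.5865, 0.2935, 0.0511]
eef_rot: [180.0, 0.0, -102.2]
contact_force: [0.6, -0.8, -1.4]
gripper_width: 0.0681
```

{"fn": "carry_out", "kwargs": {"plan": [[0,0,-0.001,0,0,0],[0,0,0,0,0,0]]}}

```text
time_s: 28.3
tcp_pos: [0.5867, 0.2936, 0.0504]
eef_rot: [180.0, 0.0, -102.2]
contact_force: [0.3, 0.1, -0.9]
gripper_width: 0.0681
```

{"fn": "carry_out", "kwargs": {"plan": [[0,0,-0.001,0,0,0],[0,0,0,0,0,0]]}}

```text
time_s: 28.47
tcp_pos: [0.5868, 0.2937, 0.0505]
eef_rot: [-180.0, 0.0, -102.2]
contact_force: [-0.1, 0.0, -1.3]
gripper_width: 0.0681
```

{"fn": "carry_out", "kwargs": {"plan": [[0,0,-0.0015,0,0,0],[0,0,0,0,0,0]]}}

```text
time_s: 28.63
tcp_pos: [0.5867, 0.294, 0.0501]
eef_rot: [-180.0, 0.1, -102.1]
contact_force: [0.2, 0.1, -0.4]
gripper_width: 0.0681
```

It has made contact, since the supported weight has come off the wrist. Release and retreat.

{"fn": "carry_out", "kwargs": {"plan": [[0,0,0,0,0,0],[0,0,0,0,0,0],[0,0,0,0,0,0],[0,0,0,0,0,0],[0,0,0,0,0,0]], "fingers": -1}}

```text
time_s: 29.05
tcp_pos: [0.587, 0.2942, 0.0496]
eef_rot: [-180.0, 0.1, -102.1]
contact_force: [-0.7, 0.0, -0.0]
gripper_width: 0.0867
```

{"fn": "carry_out", "kwargs": {"plan": [[0,0,0.01,0,0,0],[0,0,0.025,0,0,0],[0,0,0.03,0,0,0],[0,0,0.03,0,0,0],[0,0,0.03,0,0,0],[0,0,0.02,0,0,0]]}}

```text
time_s: 29.55
tcp_pos: [0.5831, 0.2906, 0.1964]
eef_rot: [179.6, -0.5, -102.2]
contact_force: [0.3, -0.0, 0.6]
gripper_width: 0.0878
```

{"fn": "carry_out", "kwargs": {"plan": [[-0.01,-0.02,0,0,0,0],[-0.01,-0.035,0,0,0,0],[-0.01,-0.035,0,0,0,0],[-0.01,-0.035,0,0,0,0],[-0.01,-0.035,0,0,0,0],[-0.01,-0.035,0,0,0,0],[-0.01,-0.03,0,0,0,0],[0,-0.015,0,0,0,0],[0,0,0,0,0,0],[0,0,0,0,0,0]]}}

```text
time_s: 30.38
tcp_pos: [0.5114, 0.0435, 0.213]
eef_rot: [-179.4, 0.3, -102.0]
contact_force: [-0.3, -0.2, 0.2]
gripper_width: 0.0875
```

```bash
python3 - <<'E'
from h import *
go(.5,.05,.2,-102)
for n in("scene","top"): cv2.imwrite(f'pics/p_{n}.png',r.capture(n)[:,:,::-1])
crop('pics/p_scene.png',100,210,150,190,3,'pics/p1.png')
E
```

```text
d [-0.0114  0.0065 -0.013 ] w [-0.003  0.011  0.   ] min rows 0.5 j [ 27.   5. -21.   0. -63. -39.] W 0.0875 F [-0.3 -0.2  0.2]
```

View pics/p_top.png

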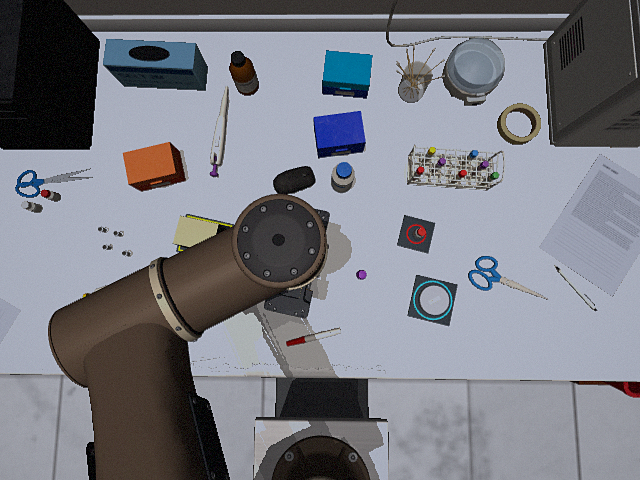

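View pics/p1.png

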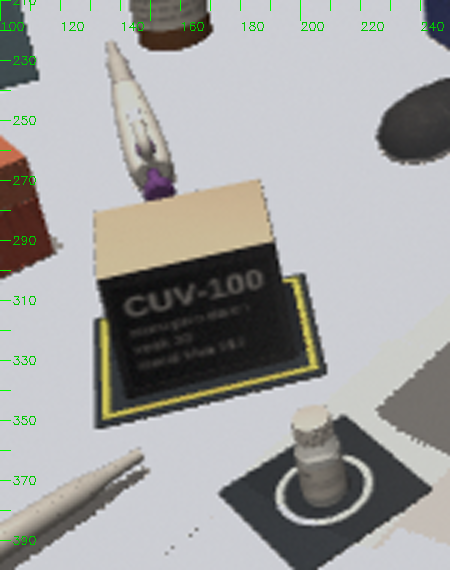

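```bash
python3 - <<'E'
from h import *
P=[at("scene",x/3+100,y/3+210,.088) for x,y in((95,211),(98,280),(274,241),(261,180))]
e=P[1]-P[2]+P[0]-P[3];print(np.mean(P,0),np.linalg.norm(e)/2,np.linalg.norm(P[0]-P[1]),np.degrees(np.arctan2(e[1],e[0])))
M=[at("scene",x/3+100,y/3+210,.003) for x,y in((97,428),(326,372))];print(M)
print([ (b:=at("scene",100+x/3,210+y/3,.003)) for x,y in((128,398),(299,358))])
print("white cap",at("scene",100+314/3,210+418/3,.055))
E
```

```text
[0.58736067 0.29400758 0.088     ] 0.09376775896864051 0.06883674613777671 77.31016880932435
[array([0.55041784, 0.36793586, 0.003     ]), array([0.5240806 , 0.24442851, 0.003     ])]
[array([0.56542161, 0.34719906, 0.003     ]), array([0.54443425, 0.2534196 , 0.003     ])]
white cap [0.43476163 0.27728603 0.055     ]
```

```bash
python3 -c "
from plant import r
print(r.close_job())"
```

```text
the job is handed in; nothing more can be done
None
```

I took the pile apart in order, and each thing now stands released on its own mat. The job was handed in at about 30 s of the 102 s allowed.

My last camera measurements, against the 12 mm tolerance:

| Thing | Distance from mat centre | Other checks |
|---|---|---|
| Red-capped vial | about 1 mm | upright |
| White-capped vial | about 2 mm | upright |
| Dish | under 1 mm | flat |
| Carton | about 2 mm | long side within 1° of the mat's |

- **Bystanders:** the blue-capped bottle, the mouse and the look-alikes show no visible shift in the final top view. The arm partly covers the turquoise and orange dish look-alikes there.
- **End state:** the gripper was open and raised clear of everything when I handed in.
- **Disagreement:** while holding the dish the gripper read 66.6 mm, where 68–69 mm was expected. I put that down to gripping with just the fingertips; the dish still lifted and landed level.
- **Early slip:** my first approach drove the last joint to its limit and tilted the tool about 2°. I changed the tool's angle before grasping anything.
- **No verdict:** handing in reports no result, so the final judgement is not confirmed.

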